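Close up the art case after zine club

ROBOT

A 6-joint arm with a two-finger parallel gripper is mounted at the origin on the work surface. World frame = base frame: x ahead of the robot, y to its left, z up, the work surface at z = 0. Lengths are in m, angles in rad, forces in N, time in s.
With the tool pointing down it reaches from about 0.3 to 0.775 m from the base axis. Payload 14.6 kg.
Tool frame: the origin (TCP) lies midway between the tips of the shut fingers; the grasp point (between the pads) lies 19 mm behind it; y points along the fingers, x is the direction in which the jaws open and shut, and the axes are right-handed (so a half turn about y gives the same grasp; the last joint's range is limited). The gripper opens to 94 mm and grips with 3 to 60 N. Pads are 16 mm wide; open, the fingers measure 119 mm over their backs; the gripper's body (75 mm by 177 mm) begins 78 mm behind the grasp point.
Start: joints at [-1.222, 0.3, 1.521, -0, 1.321, -0.067], TCP at [0.222, -0.503, 0.205] pointing down, gripper open.
Joint ranges: [-3.03, 3.03], [-0.79, 2.21], [0.23, 2.52], [-1.04, 4.18], [0, 3.07], [-2.55, 2.55]. Speed limits (rad/s): [2.22, 2.22, 2.57, 3.14, 3.14, 3.14].

INTERFACE

Orientations are given as [roll, pitch, yaw] about the fixed x, y, z axes, in that order (R = Rz(yaw) Ry(pitch) Rx(roll)).
In Python, from station import observe, capture, camera_info, finish_job, search_frame, tip_of gives the robot as it stands. The module is installed in compiled form; this text tells all that it offers.
- The arm moves only by the tool send_rows, never from a script. Its argument "motion" is a list of rows, each an object with "slide": the shift along the tool's x, y, z as a fraction of full scale, a list of three; "dr": the turn, a rotation vector about the tool's x, y, z as a fraction of full scale, a list of three. A call has 1 to 5 rows; each row is the pose to reach, as a shift and turn from the pose commanded when the call began, along the tool's axes at that moment, turning the shorter way round; what a row does not reach only later rows make up. Full scale, the value 1, is 0.2 m for a shift and 180 degrees for a turn. A row lasts 1/8 s, in which the tool goes at most 62.5 mm and 10.7 degrees, less where a joint would pass 70% of its speed; a pose out of reach is approached as far as the arm can. A call with a number of a shift or a turn outside -1 to 1 is refused whole. A call with a gripper value outside its range is refused whole. "claw" is the opening, from -1 (shut) to 1 (fully open), so that 0 is half open, set as the call begins (left out, the last holds). The fingers move at their own pace and stop on an object; the grip force is fixed at half the most. Time passes only in rows, so rows that repeat a pose let the fingers close. It gives the time, the measured TCP pose, the force and the opening at its end, in the units of the state.
- observe(): the state, without advancing time (a new reading comes with each control period).
- capture(name): name is "scene" or "top"; returns (picture, depth): 400x640x3 uint8, blue, green, red; 400x640 float32, m along the optical axis (not along the pixel's ray), 0 where there is no reading.
- camera_info(name): a dict with "fx", "fy", "cx", "cy" (pixels), "k1" (the pictures are not rectified: a ray, as slopes to the right and down, at radius r is drawn at 1 + k1 r^2 times it, then the intrinsics apply), "world_to_cam" (4x4, takes a point from world to camera coordinates). Camera axes: x right, y down, z forward; pixel columns grow to the right and rows downward; lengths in m; the calibration is good to about 2 mm. A picture is of the moment at which its call begins. camera_info takes no time and is no camera call.
- finish_job(): hands the job in, once; it reports no verdict.
Trained networks look in the newest picture that a camera, given by its name, has taken for a name from the list of things; names that differ only in an ending like _2 or _b are one class to them, and where a whole thing is asked for, a point or a joint stands for the part that bears it (a point fixed in the world has none). Each returns a list of dicts, best first, with "conf" (0 to 1); they miss things now and then, are a little off and sometimes report something else, mostly with a low value. They report only what shows in the picture. A call takes as long as a camera call.
- search_frame(label, camera): "at" ([row, column] in pixels, amid what is visible of it).
- tip_of(label, camera): "at" ([row, column] in pixels: a listed point, or the origin of a listed thing).
The state is a dict: "time_s": time; "joints": joint angles; "joint_vel": joint speeds; "tau": joint torques, N m; "tcp_pos": TCP position; "ee_rot": TCP orientation; "wrist_force": force on the tool from outside, world axes, zero at the start; "ft_torque": the same for the moment, N m; "opening": opening from 0.0 (shut) to 1.0 (fully open).
Only numpy, scipy, OpenCV 4.12 (cv2) and the standard library are available. Lean on these libraries where they do the work, as an engineer would, in place of code of your own. Each camera call takes 0.05 s, during which the arm holds its last target. There are 200 camera calls.

TASK

Close up the wooden art case: with your fingertips push both of its drawers fully home, and push its raised lid down until it lies shut on the case. Only push: do not lift the case or shove it across the table, and leave the glue sticks and everything else around it where they are.

Things in the scene. Friction and masses are not known exactly. Their poses are not given: they have to be found in the camera images.
- case: wooden art case standing loose on the table (about 3 kg in all, it slides if shoved with roughly 10 N or more; it is not fixed), 160 mm deep (its x) x 270 mm wide (its y) x 90 mm high, with two drawers side by side in its front (-x) face and a lid on top. Origin: centre of its underside. x points from the front face to the back, y to the left drawer, z up. Front face at x = -80 mm.
- drawer_left (a joint): how far the left (case +y) drawer stands open, m; 0 = fully home with its front flush with the case's front face, at most 0.07. It slides straight along the case's x with 1 to 2 N of friction and stays where it is left.
- drawer_right (a joint): the same for the right (case -y) drawer
- left_front (a point): centre of the outer face of the left drawer's front panel, 30 mm above the table; moves with the drawer, axes as those of the case. The panel is 116 mm wide, 38 mm high (11 to 49 mm above the table), of darker wood, with a round brass knob of 16 mm diameter standing 10 mm out from this point towards -x.
- right_front (a point): centre of the outer face of the right drawer's front panel, 30 mm above the table; moves with the drawer, axes as those of the case. The panel is 116 mm wide, 38 mm high (11 to 49 mm above the table), of darker wood, with a round brass knob of 16 mm diameter standing 10 mm out from this point towards -x.
- lid (a joint): opening angle of the case's lid, rad; 0 = closed, lying on the case, at most 1.45 (nearly upright). The hinge lies along the back (+x) top edge, parallel to the case's y; the lid opens upward. It is stiff: it stays at any angle; about 1 to 3 N at its free edge moves it.
- lid_edge (a point): middle of the free (front) edge of the lid, on its outer face (the upper face when closed). Axes turn with the lid: z is the outer face's normal, x points to the hinge. Lid: 8 mm thick, 270 mm wide, red panel on the outer face; the edge lies 163 mm from the hinge axis, 100 mm above the table and level with the front of the case when closed.
- lid_hinge (a point): middle of the lid's hinge axis, 92 mm above the table at the case's back face. Axes as those of the case. The lid's outer face lies 8 mm beyond the axis along the lid's normal.
- glue_front: glue stick with orange base and cap, white body, 26 mm diameter, 88 mm tall, standing upright in front of the case, between the two drawers; origin at the centre of its underside. To be left alone
- glue_side: glue stick with blue base and cap, 26 mm diameter, 88 mm tall, standing upright beside the case; origin at the centre of its underside. To be left alone
- pencil_cup: black cup with pencils, 72 mm rim diameter, 95 mm tall, the pencils up to 175 mm, standing beside the case; origin at the centre of its underside. To be left alone
- scissors: green-handled scissors lying flat, 150 mm long, 11 mm thick; origin on the table near the pivot. To be left alone
- zines: little stack of folded booklets lying flat, 110 x 150 x 12 mm; origin at the centre of its underside. To be left alone

How it is judged:
By the outcome, as a careful person would: the job done as asked, in the order asked, and still so for the second after the job is handed in, with the robot touching nothing.
It also fails if it takes over 61 s, if anything falls off the work surface, if the arm or the gripper's body presses on something with over 40 N, if the wrist force passes 120 N, or if a joint passes its speed limit or range.

## Working session

There is one attempt and no reset: what is moved stays moved. The work goes in short steps, Python scripts to look and compute and a tool call to move; the robot and the scene stay as the last step left them, time stands still between calls to the robot, and variables do not carry over. Pictures are saved under pics/ and viewed, about 8 in all and at most 12, crops included, and the job is handed in when it is done.

Besides the shell and the picture viewer there is one more tool, called after "Emit:" as name(argument=value, ...) on one line, values as JSON. send_rows: Moves the arm, as the interface text tells. Shift numbers are shares of 0.2 m and turn numbers shares of 180 degrees, none past 1 either way. Its arguments: {"type":"object","properties":{"motion":{"type":"array"},"claw":{"type":"number"}},"required":["motion"]}

```bash
mkdir -p pics
cat > h.py <<'E'
import numpy as np, cv2
from station import *
from scipy.spatial.transform import Rotation as R
def unproj(name,px,depth=None,z=None):
    c=camera_info(name); r,cl=px
    d=np.array([(cl-c['cx'])/c['fx'],(r-c['cy'])/c['fy']]); s=d.copy()
    for _ in range(20): s=d/(1+c['k1']*(s@s))
    T=np.linalg.inv(c['world_to_cam']); ray=T[:3,:3]@np.array([s[0],s[1],1]); o=T[:3,3]
    if z is not None: depth=(z-o[2])/ray[2]
    return o+ray*depth
def proj(name,p):
    c=camera_info(name); q=c['world_to_cam']@np.append(p,1); s=q[:2]/q[2]; s=s*(1+c['k1']*(s@s))
    return np.array([s[1]*c['fy']+c['cy'],s[0]*c['fx']+c['cx']])
def cloud(name,depth):
    c=camera_info(name); v,u=np.mgrid[:400,:640]
    d=np.stack([(u-c['cx'])/c['fx'],(v-c['cy'])/c['fy']],-1); s=d.copy()
    for _ in range(20): s=d/(1+c['k1']*(s**2).sum(-1,keepdims=True))
    P=np.concatenate([s*depth[...,None],depth[...,None]],-1); T=np.linalg.inv(c['world_to_cam'])
    return P@T[:3,:3].T+T[:3,3]
E
cat > a.py <<'E'
from h import *
np.set_printoptions(precision=4,suppress=True)
for n in ['scene','top']:
    im,d=capture(n); cv2.imwrite(f'pics/{n}0.png',im); np.save(f'{n}0.npy',d)
    P=cloud(n,d)
    print(n,'cam',np.linalg.inv(camera_info(n)['world_to_cam'])[:3,3])
    for l in ['case','left_front','right_front','lid_edge','lid_hinge','glue_front','glue_side','pencil_cup','scissors','zines']:
        for t in tip_of(l,n)[:1]:
            r,c=np.clip(np.round(t['at']).astype(int),0,[399,639]); print(l,np.round(t['at'],1),round(t['conf'],2),P[r,c] if d[r,c]>0 else None, 'z0',unproj(n,t['at'],z=0)[:2])
s=observe(); print(s)
E
python3 a.py
```

```text
scene cam [ 0.9057 -0.5044  0.999 ]
case [228.  329.8] 0.82 [ 0.6733 -0.1234  0.1888] z0 [ 0.6186 -0.035 ]
left_front [185.9 301.2] 0.82 [0.495  0.0094 0.0472] z0 [0.4749 0.0355]
right_front [225.  277.6] 0.71 [ 0.517  -0.125   0.0505] z0 [ 0.4954 -0.1054]
lid_edge [174.9 337.7] 0.59 [ 0.6291 -0.0236  0.2378] z0 [0.5417 0.1264]
lid_hinge [217.8 361.6] 0.94 [ 0.6986 -0.0155  0.1017] z0 [0.6739 0.0398]
glue_front [202.8 268.9] 0.47 [ 0.4467 -0.075   0.0292] z0 [ 0.4322 -0.0617]
glue_side [165.4 336.3] 0.52 [0.5539 0.0934 0.0925] z0 [0.5196 0.1536]
pencil_cup [301.3 309.1] 0.8 [ 0.7072 -0.2587  0.0949] z0 [ 0.687  -0.2334]
scissors [101.4 373.4] 0.9 [0.4794 0.4416 0.0041] z0 [0.4796 0.4447]
zines [343.9 178.2] 0.57 [ 0.4982 -0.4834  0.0148] z0 [ 0.4923 -0.4827]
top cam [ 0.4591 -0.0291  1.196 ]
case [185.6 327.4] 0.94 [ 0.6077 -0.0355  0.0695] z0 [ 0.6182 -0.0371]
left_front [226.3 310.7] 0.92 [0.4889 0.0095 0.0354] z0 [0.4889 0.0116]
right_front [219.9 348.6] 0.85 [ 0.5103 -0.1053  0.0329] z0 [ 0.512  -0.1062]
lid_edge [169.1 327.3] 0.79 [ 0.6289 -0.0334  0.2376] z0 [ 0.6707 -0.0354]
l
[... 209 characters left out ...]
 [0.5174 0.1341]
pencil_cup [166.9 387. ] 0.61 [ 0.6745 -0.2171  0.0448] z0 [ 0.6832 -0.2244]
scissors [223.5 182.1] 0.94 [0.4847 0.4127 0.0054] z0 [0.4863 0.4145]
zines [228.9 469.1] 0.58 [ 0.493  -0.4823  0.0101] z0 [ 0.4936 -0.4865]
{'time_s': 1.1, 'joints': array([-1.2216,  0.2999,  1.521 ,  0.    ,  1.3207, -0.0666]), 'joint_vel': array([ 0.0019,  0.0005,  0.0008, -0.0001,  0.0009, -0.0006]), 'tau': array([  0.0004, -53.166 , -35.2905,   0.0708,   0.0215,  -0.    ]), 'tcp_pos': array([ 0.2222, -0.5031,  0.2055]), 'ee_rot': array([-1.5708, -0.0001, -1.155 ]), 'wrist_force': array([ 0.0266, -0.3383, -0.2024]), 'ft_torque': array([-0.0437,  0.0642, -0.0057]), 'opening': 0.9975442645541875}
```

Run:
```python
import cv2
t=cv2.imread('pics/top0.png')[120:280,230:430]; s=cv2.imread('pics/scene0.png')[130:330,220:420]
cv2.imwrite('pics/t1.png',cv2.resize(t,None,fx=3.7,fy=3.7)); cv2.imwrite('pics/s1.png',cv2.resize(s,None,fx=3,fy=3))
```

```text
(no output)
```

View pics/t1.png

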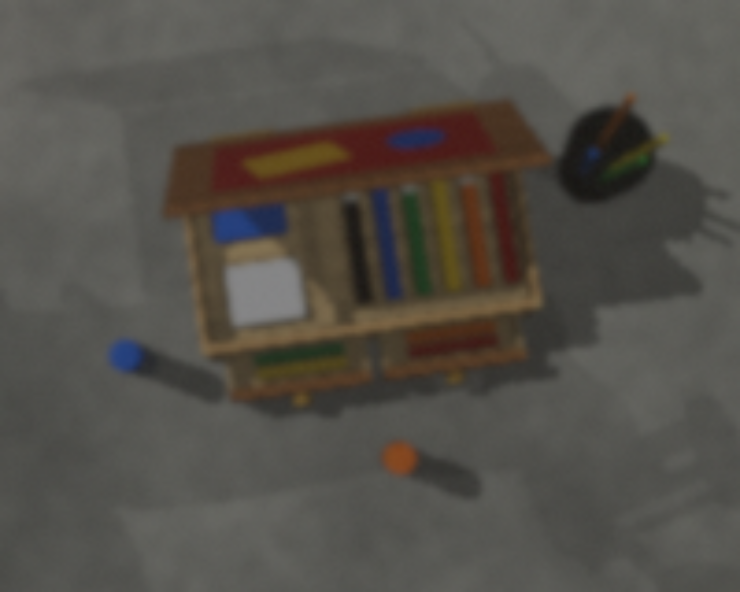

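View pics/s1.png

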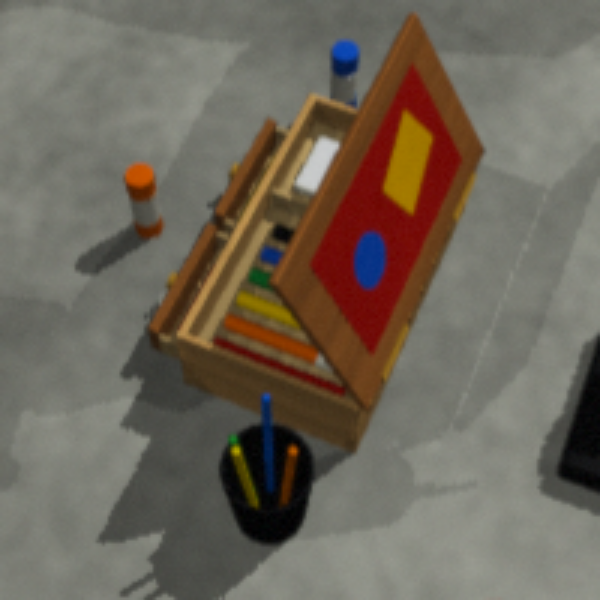

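The top crop shows the case yawed about 9°, with both drawers open. The knobs are at about (300,400) and (455,378) in the crop, the orange glue stick is in front between the drawers, the blue one is front-left, and the cup is at the back right. The scene crop shows the lid at about 60°. Next I'll fit the pose.

```bash
cat > fit.py <<'E'
from h import *
np.set_printoptions(precision=4,suppress=True)
d=np.load('top0.npy'); P=cloud('top',d); ok=(d>0)
cor={'rimL':(210,350,.09),'rimR':(541,303,.09),'LpL':(233,398,.049),'LpR':(371,379,.049),'RpL':(387,377,.049),'RpR':(526,356,.049),'lidL':(165,213,None),'lidR':(550,160,None)}
for k,(u,v,z) in cor.items():
    px=(120+v/3.7,230+u/3.7); r,c=map(int,np.round(px)); print(k,unproj('top',px,z=z) if z else None, P[r-2:r+1,c].round(3).tolist())
# front-rim line fit from depth
for zlo,zhi,nm in[(.08,.1,'rim'),(.04,.055,'drawer')]:
    m=ok&(P[...,2]>zlo)&(P[...,2]<zhi)&(P[...,0]>.45)&(P[...,0]<.6)&(P[...,1]>-.2)&(P[...,1]<.11)
    q=P[m]; b=[]
    for y in np.arange(-.17,.1,.01):
        s=q[(abs(q[:,1]-y)<.005)]
        if len(s): b.append([y,s[:,0].min()])
    b=np.array(b); print(nm,b.tolist() if len(b)<3 else (np.round(b.T,3)))
# lid plane from scene
d=np.load('scene0.npy'); Q=cloud('scene',d); m=(d>0)&(Q[...,2]>.13)&(Q[...,0]>.55)&(Q[...,0]<.75)&(Q[...,1]>-.17)&(Q[...,1]<.12)
q=Q[m]; c=q.mean(0); n=np.linalg.svd(q-c)[2][2] if len(q)<3000 else np.linalg.eigh(np.cov(q.T))[1][:,0]
n*=np.sign(n[2]); print('lid c',c,'n',n,'theta',np.arctan2(np.hypot(*n[:2]),n[2]),'yaw',np.arctan2(n[1],n[0]),'ztop',np.percentile(q[:,2],[98,99.8]), 'resid',((q-c)@n).std())
E
python3 fit.py
```

```text
rimL [0.5185 0.0787 0.09  ] [[0.523, 0.079, 0.085], [0.52, 0.078, 0.09], [0.518, 0.078, 0.086]]
rimR [ 0.5625 -0.1796  0.09  ] [[0.577, -0.191, -0.001], [0.574, -0.191, 0.0], [0.571, -0.191, -0.001]]
LpL [0.4824 0.0628 0.049 ] [[0.487, 0.063, 0.048], [0.484, 0.063, 0.047], [0.481, 0.063, 0.047]]
LpR [ 0.5008 -0.0483  0.049 ] [[0.51, -0.048, -0.003], [0.507, -0.048, -0.002], [0.504, -0.048, -0.001]]
RpL [ 0.5028 -0.0612  0.049 ] [[0.509, -0.062, 0.048], [0.506, -0.062, 0.045], [0.503, -0.063, 0.037]]
RpR [ 0.5228 -0.1736  0.049 ] [[0.532, -0.179, 0.001], [0.529, -0.179, 0.002], [0.526, -0.18, -0.003]]
lidL None [[0.607, 0.097, 0.239], [0.605, 0.097, 0.24], [0.602, 0.097, 0.238]]
lidR None [[0.702, -0.199, -0.0], [0.699, -0.199, -0.003], [0.696, -0.199, -0.004]]
rim [[-0.17  -0.16  -0.15  -0.14  -0.13  -0.12  -0.11  -0.1   -0.09  -0.08
  -0.07  -0.06  -0.05  -0.04  -0.03  -0.02  -0.01   0.     0.01   0.02
   0.03   0.04   0.05   0.06   0.07   0.08   0.09 ]
 [ 0.559  0.558  0.556  0.555  0.552  0.552  0.549  0.548  0.545  0.545
   0.452  0.541  0.538  0.538  0.535  0.534  0.532  0.531  0.528  0.528
   0.524  0.524  0.521  0.521  0.518  0.517  0.517]]
drawer [[-0.17  -0.16  -0.15  -0.14  -0.13  -0.12  -0.11  -0.1   -0.09  -0.08
  -0.07  -0.06  -0.05  -0.04  -0.03  -0.02  -0.01   0.     0.01   0.02
   0.03   0.04   0.05   0.06   0.07   0.08   0.09 ]
 [ 0.523  0.52   0.52   0.516  0.516  0.513  0.513  0.509  0.509  0.506
   0.452  0.502  0.533  0.499  0.499  0.495  0.495  0.492  0.48   0.488
   0.488  0.485  0.484  0.481  0.481  0.528  0.546]]
lid c [ 0.6557 -0.0369  0.1916] n [0.8702 0.1478 0.4699] theta 1.0815863394073504 yaw 0.16820195140199928 ztop [0.241  0.2429] resid 0.0014936546668296866
```

Emit:
send_rows(motion=[{"slide": [-0.2,0,0.24],"dr": [0,0.04,0]},{"slide": [-0.4,0,0.48],"dr": [0,0.079,0]},{"slide": [-0.6,0,0.7],"dr": [0,0.079,0]},{"slide": [-0.8,0,0.95],"dr": [0,0.079,0]},{"slide": [-0.8,0,0.95],"dr": [0,0.079,0]}], claw=-1)

```text
time_s: 1.72
tcp_pos: [0.3327, -0.2774, 0.2058]
ee_rot: [-1.57, -0.0, -1.399]
wrist_force: [0.2, -0.3, 0.4]
opening: 0.505
```

```bash
cat > go.py <<'E'
import sys
from h import *
np.set_printoptions(precision=4,suppress=True)
s=observe(); p=np.array(s['tcp_pos']); Rt=R.from_euler('xyz',s['ee_rot'])
M=np.array([.5405,-.0505]); y=.168; ex=np.array([np.cos(y),np.sin(y)]); ey=np.array([-ex[1],ex[0]])
print('t',s['time_s'],'tcp',p,'rot',np.array(s['ee_rot']),'case',(p[:2]-M)@ex,(p[:2]-M)@ey,p[2],'F',s['wrist_force'],'open',s['opening'])
des=R.from_euler('xyz',[-np.pi/2,0,y-np.pi/2]); print('turn',(Rt.inv()*des).as_rotvec()/np.pi)
if len(sys.argv)>3:  # target in case front frame
    a=list(map(float,sys.argv[1:4])); t=np.append(M+a[0]*ex+a[1]*ey,a[2]); print('slide',Rt.inv().apply(t-p)/.2, 'world',t)
E
python3 go.py -.068 .063 .205
```

```text
t 1.725 tcp [ 0.3327 -0.2774  0.2058] rot [-1.5701 -0.0005 -1.3985] case -0.24283360639789087 -0.18892210802886028 0.20584710470124296 F [ 0.2432 -0.3414  0.4438] open 0.5050681279259963
turn [-0.0002  0.0014  0.0001]
slide [-1.2559  0.0043  0.8795] world [0.4629 0.0002 0.205 ]
```

Emit:
send_rows(motion=[{"slide": [-0.25,0,0.18],"dr": [0,0,0]},{"slide": [-0.5,0,0.36],"dr": [0,0,0]},{"slide": [-0.75,0,0.54],"dr": [0,0,0]},{"slide": [-1,0,0.7],"dr": [0,0,0]},{"slide": [-1,0,0.7],"dr": [0,0,0]}])

```text
time_s: 2.35
tcp_pos: [0.4369, -0.0573, 0.2053]
ee_rot: [-1.571, 0.0, -1.399]
wrist_force: [0.1, -0.9, -0.1]
opening: 0.006
```

```bash
python3 go.py -.068 .063 .205
```

```text
t 2.35 tcp [ 0.4369 -0.0573  0.2053] rot [-1.5708  0.0002 -1.3988] case -0.10326107760962493 0.010627322899981815 0.2053438401478963 F [ 0.0776 -0.9359 -0.1159] open 0.005835564972813409
turn [ 0.      0.0013 -0.0001]
slide [-0.2612  0.0018  0.1774] world [0.4629 0.0002 0.205 ]
```

Emit:
send_rows(motion=[{"slide": [-0.26,0,0.178],"dr": [0,0,0]},{"slide": [-0.26,0.25,0.178],"dr": [0,0,0]},{"slide": [-0.26,0.5,0.178],"dr": [0,0,0]},{"slide": [-0.26,0.75,0.178],"dr": [0,0,0]},{"slide": [-0.26,0.88,0.178],"dr": [0,0,0]}])

```text
time_s: 2.98
tcp_pos: [0.4614, -0.0038, 0.0271]
ee_rot: [-1.574, 0.001, -1.405]
wrist_force: [-0.0, -0.2, -0.0]
opening: 0.009
```

```bash
python3 go.py -.028 .063 .028
cat > look.py <<'E'
import sys
from h import *
n,r0,r1,c0,c1,f,o=sys.argv[1],*map(int,sys.argv[2:6]),float(sys.argv[6]),sys.argv[7]
im,d=capture(n); np.save(n+'_'+o+'.npy',d); cv2.imwrite(f'pics/{o}.png',cv2.resize(im[r0:r1,c0:c1],None,fx=f,fy=f))
E
python3 look.py scene 130 290 220 400 3.5 s2
```

```text
t 2.975 tcp [ 0.4614 -0.0038  0.0271] rot [-1.5735  0.0005 -1.4047] case -0.07017262373394552 0.05924088653718245 0.027114521795122366 F [-0.0281 -0.1749 -0.0097] open 0.009356140709624304
turn [ 0.0009 -0.0006 -0.0002]
slide [-0.0192 -0.005   0.2108] world [0.5024 0.0069 0.028 ]
```

View pics/s2.png

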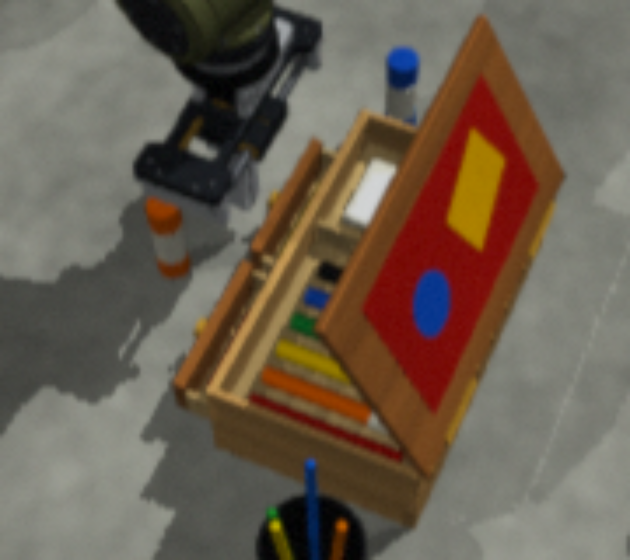

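The gripper is just in front of the left knob and clear of the orange glue stick: fingertips at about (245,190) in the crop, knob at about (270,200). Pushing the left drawer.

Emit:
send_rows(motion=[{"slide": [-0.019,0,0.04],"dr": [0,0,0]},{"slide": [-0.019,0,0.08],"dr": [0,0,0]},{"slide": [-0.019,0,0.12],"dr": [0,0,0]},{"slide": [-0.019,0,0.16],"dr": [0,0,0]},{"slide": [-0.019,0,0.2],"dr": [0,0,0]}])

```text
time_s: 3.65
tcp_pos: [0.5019, 0.0083, 0.0297]
ee_rot: [-1.57, -0.0, -1.403]
wrist_force: [-1.5, 0.1, 1.1]
opening: 0.005
```

```bash
python3 go.py -.018 .063 .028
```

```text
t 3.65 tcp [0.5019 0.0083 0.0297] rot [-1.5704 -0.0001 -1.4031] case -0.028200020856668256 0.06440298154219108 0.029736650368023445 F [-1.5458  0.0622  1.0932] open 0.004792574111980745
turn [-0.0001 -0.0001  0.    ]
slide [0.007  0.0087 0.051 ] world [0.5122 0.0086 0.028 ]
```

Emit:
send_rows(motion=[{"slide": [0,0,0.01],"dr": [0,0,0]},{"slide": [0,0,0.02],"dr": [0,0,0]},{"slide": [0,0,0.03],"dr": [0,0,0]},{"slide": [0,0,0.035],"dr": [0,0,0]}])

```text
time_s: 4.15
tcp_pos: [0.5081, 0.0094, 0.0294]
ee_rot: [-1.571, 0.0, -1.403]
wrist_force: [-1.7, 0.2, 0.4]
opening: 0.004
```

Emit:
send_rows(motion=[{"slide": [0,0,0.003],"dr": [0,0,0]},{"slide": [0,0,0.006],"dr": [0,0,0]}])

```text
time_s: 4.4
tcp_pos: [0.5087, 0.0095, 0.0293]
ee_rot: [-1.573, 0.0, -1.403]
wrist_force: [-8.8, -1.3, 4.9]
opening: 0.006
```

```bash
python3 go.py -.018 .063 .028;  python3 - <<'E'
from h import *
im,d=capture('top'); P=cloud('top',d)
m=(d>0)&(P[...,2]>.035)&(P[...,2]<.055)&(P[...,0]>.46)&(P[...,0]<.56)
q=P[m]; M=np.array([.5405,-.0505]); y=.168; ex=np.array([np.cos(y),np.sin(y)]); ey=np.array([-ex[1],ex[0]])
print([(round(b,2),[round(float(v),3) for v in np.sort(a)[:2]]) for b in np.arange(-.13,.14,.02) for a in [((q[:,:2]-M)@ex)[abs((q[:,:2]-M)@ey-b)<.006]] if len(a)])
E
```

```text
t 4.4 tcp [0.5087 0.0095 0.0293] rot [-1.5725  0.0002 -1.4031] case -0.02135289448529378 0.06445864657417422 0.02933262371278521 F [-8.7836 -1.2939  4.9304] open 0.005643398156774455
turn [ 0.0005 -0.0001 -0.0001]
slide [0.0073 0.0066 0.0168] world [0.5122 0.0086 0.028 ]
[(np.float64(-0.11), [-0.039, -0.039]), (np.float64(-0.09), [-0.039, -0.038]), (np.float64(-0.07), [-0.039, -0.037]), (np.float64(-0.05), [-0.049, -0.04]), (np.float64(-0.03), [-0.037, -0.034])]
```

Force jumped from 1.7 to 8.8 N at the stop, so the left drawer is home. Now backing off and moving over to the right drawer.

Emit:
send_rows(motion=[{"slide": [0,0,-0.1],"dr": [0,0,0]},{"slide": [0,0,-0.233],"dr": [0,0,0]},{"slide": [0,-0.3,-0.233],"dr": [0,0,0]},{"slide": [0,-0.6,-0.233],"dr": [0,0,0]},{"slide": [0.2,-0.6,-0.233],"dr": [0,0,0]}])

```text
time_s: 5.08
tcp_pos: [0.4722, -0.0373, 0.1541]
ee_rot: [-1.562, -0.003, -1.4]
wrist_force: [0.7, 0.4, -0.9]
opening: 0.007
```

```bash
python3 go.py -.070 -.063 .15
```

```text
t 5.075 tcp [ 0.4722 -0.0373  0.1541] rot [-1.5622 -0.0027 -1.4004] case -0.06509485312065003 0.02447498129874688 0.1541213971637189 F [ 0.7167  0.3902 -0.941 ] open 0.006600029798245438
turn [-0.0027  0.0008  0.0008]
slide [ 0.4373  0.0215 -0.0258] world [ 0.482  -0.1243  0.15  ]
```

Emit:
send_rows(motion=[{"slide": [0.2,0,-0.01],"dr": [0,0,0]},{"slide": [0.437,0,-0.01],"dr": [0,0,0]},{"slide": [0.437,0.2,-0.01],"dr": [0,0,0]},{"slide": [0.437,0.4,-0.01],"dr": [0,0,0]},{"slide": [0.437,0.6,-0.01],"dr": [0,0,0]}])

```text
time_s: 5.7
tcp_pos: [0.4829, -0.1244, 0.0284]
ee_rot: [-1.57, -0.001, -1.404]
wrist_force: [1.6, 0.2, -0.6]
opening: 0.007
```

```bash
python3 go.py -.0285 -.063 .029
```

```text
t 5.7 tcp [ 0.4829 -0.1244  0.0284] rot [-1.5698 -0.0005 -1.4035] case -0.06918158190185388 -0.06324777509157285 0.02843176148029613 F [ 1.6192  0.171  -0.5973] open 0.007032004540259202
turn [-0.0003 -0.0002  0.0002]
slide [-0.0014 -0.0026  0.2034] world [ 0.5229 -0.1174  0.029 ]
```

Emit:
send_rows(motion=[{"slide": [0,0,0.04],"dr": [0,0,0]},{"slide": [0,0,0.08],"dr": [0,0,0]},{"slide": [0,0,0.12],"dr": [0,0,0]},{"slide": [0,0,0.16],"dr": [0,0,0]},{"slide": [0,0,0.2],"dr": [0,0,0]}])

```text
time_s: 6.32
tcp_pos: [0.5229, -0.1175, 0.03]
ee_rot: [-1.57, -0.0, -1.403]
wrist_force: [-2.0, -0.8, 2.0]
opening: 0.004
```

Emit:
send_rows(motion=[{"slide": [0,0,0.01],"dr": [0,0,0]},{"slide": [0,0,0.02],"dr": [0,0,0]}])

```text
time_s: 6.58
tcp_pos: [0.526, -0.1168, 0.0294]
ee_rot: [-1.571, 0.0, -1.403]
wrist_force: [-1.3, -0.1, 0.5]
opening: 0.008
```

```bash
python3 go.py -.0215 -.063 .029
```

```text
t 6.575 tcp [ 0.526  -0.1168  0.0294] rot [-1.571   0.0001 -1.4031] case -0.025344280303138702 -0.0629540697687996 0.029414783018588533 F [-1.3158 -0.0812  0.4999] open 0.007577417354299579
turn [ 0.0001 -0.0001 -0.    ]
slide [0.0002 0.0021 0.0192] world [ 0.5298 -0.1162  0.029 ]
```

Emit:
send_rows(motion=[{"slide": [0,0,0.007],"dr": [0,0,0]},{"slide": [0,0,0.014],"dr": [0,0,0]}])

```text
time_s: 6.82
tcp_pos: [0.5288, -0.1164, 0.0294]
ee_rot: [-1.571, 0.0, -1.403]
wrist_force: [-0.4, 0.1, 0.2]
opening: 0.002
```

Emit:
send_rows(motion=[{"slide": [0,0,0.003],"dr": [0,0,0]},{"slide": [0,0,0.006],"dr": [0,0,0]}])

```text
time_s: 7.08
tcp_pos: [0.53, -0.1162, 0.0294]
ee_rot: [-1.571, 0.0, -1.403]
wrist_force: [-1.2, 0.4, 0.7]
opening: 0.005
```

Emit:
send_rows(motion=[{"slide": [0,0,0.003],"dr": [0,0,0]},{"slide": [0,0,0.005],"dr": [0,0,0]}])

```text
time_s: 7.32
tcp_pos: [0.5303, -0.1161, 0.0294]
ee_rot: [-1.573, 0.0, -1.403]
wrist_force: [-9.0, -1.1, 6.1]
opening: 0.005
```

```bash
python3 look.py top 120 280 230 430 3.7 t2; python3 go.py
```

```text
t 7.375 tcp [ 0.5303 -0.1161  0.0294] rot [-1.5727  0.0003 -1.4031] case -0.021056848174511728 -0.06296342109614556 0.029379740064559567 F [-8.7257 -0.6606  4.3308] open 0.00395870377575223
turn [ 0.0006 -0.0001 -0.0001]
```

View pics/t2.png

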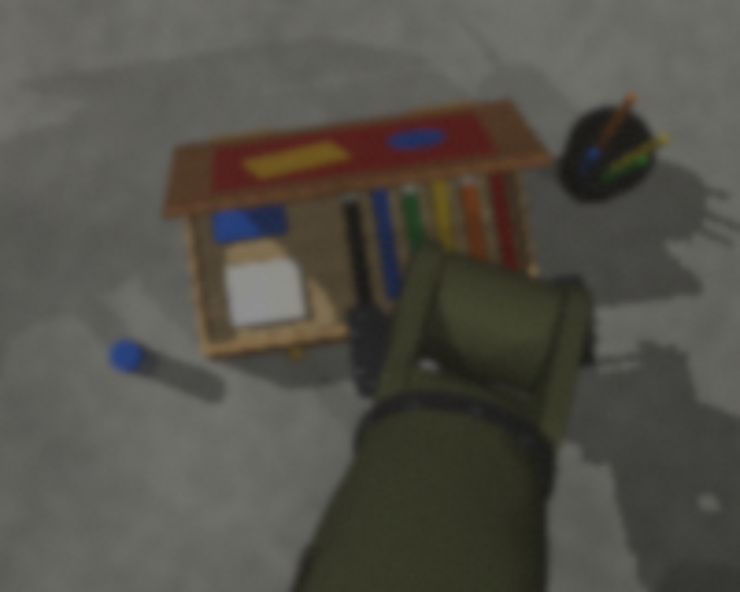

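Both drawers stopped at the same depth (−21 mm in my frame, about 9 N contact), and the case corner is still at (210,350) in the crop, so it hasn't moved. Next is the lid.

Emit:
send_rows(motion=[{"slide": [0,0,-0.15],"dr": [0,0,0]},{"slide": [0,-0.2,-0.15],"dr": [0,0,0]},{"slide": [0,-0.5,-0.15],"dr": [0,0,0]},{"slide": [-0.15,-0.8,-0.15],"dr": [0,0,0]},{"slide": [-0.315,-1,-0.15],"dr": [0,0,0]}])

```text
time_s: 8.0
tcp_pos: [0.491, -0.0585, 0.2319]
ee_rot: [-1.569, -0.001, -1.404]
wrist_force: [0.7, 0.0, 0.1]
opening: 0.006
```

Emit:
send_rows(motion=[{"slide": [0,-0.25,0],"dr": [0,0,0]},{"slide": [0,-0.35,0.25],"dr": [0,0,0]},{"slide": [0,-0.35,0.5],"dr": [0,0,0]},{"slide": [0,-0.35,0.75],"dr": [0,0,0]},{"slide": [0,-0.35,0.9],"dr": [0,0,0]}])

```text
time_s: 8.62
tcp_pos: [0.67, -0.0283, 0.2985]
ee_rot: [-1.571, 0.0, -1.403]
wrist_force: [-0.5, -0.2, -0.1]
opening: 0.004
```

```bash
python3 go.py .125 0 .226; python3 look.py scene 90 290 200 420 2.7 s3
```

```text
t 8.625 tcp [ 0.67   -0.0283  0.2985] rot [-1.5712  0.0002 -1.4028] case 0.1314138236327164 0.00018018800793835 0.2984954009153656 F [-0.4998 -0.2441 -0.0829] open 0.0041950711536061416
turn [ 0.0001  0.     -0.0001]
slide [ 0.001   0.3625 -0.0319] world [ 0.6637 -0.0296  0.226 ]
```

View pics/s3.png

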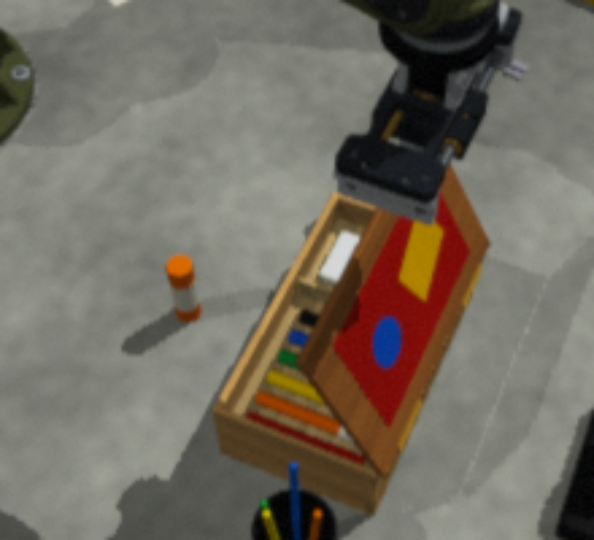

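Both drawers look closed flush, the glue sticks are in place, and the gripper is above and just behind the lid's edge. Lowering behind the outer face, then sweeping the arc.

Emit:
send_rows(motion=[{"slide": [0,0.18,0],"dr": [0,0,0]},{"slide": [0,0.36,0],"dr": [0,0,0]},{"slide": [0,0.36,-0.06],"dr": [0,0,0]},{"slide": [0,0.36,-0.12],"dr": [0,0,0]},{"slide": [0,0.36,-0.12],"dr": [0,0,0]}])

```text
time_s: 9.3
tcp_pos: [0.6445, -0.033, 0.2279]
ee_rot: [-1.57, -0.0, -1.403]
wrist_force: [-0.1, -0.7, -0.0]
opening: 0.005
```

```bash
for a in ".0843 0 .2129" ".062 0 .1935" ".044 0 .17" ".031 0 .1434" ".0235 0 .1147"; do python3 go.py $a; done | grep -v turn | sort -u
```

```text
slide [-0.0005  0.1718 -0.2174] world [ 0.6016 -0.0401  0.1935]
slide [-0.0005  0.2892 -0.3075] world [ 0.5839 -0.0431  0.17  ]
slide [-0.0005  0.4222 -0.3726] world [ 0.5711 -0.0453  0.1434]
slide [-0.0005  0.5656 -0.4102] world [ 0.5637 -0.0466  0.1147]
slide [-0.0006  0.0749 -0.1058] world [ 0.6236 -0.0364  0.2129]
t 9.3 tcp [ 0.6445 -0.033   0.2279] rot [-1.5701 -0.0002 -1.4034] case 0.10545487875104428 -0.00012873084755946214 0.2278863890022762 F [-0.0623 -0.7148 -0.0272] open 0.0049744480092987885
```

Emit:
send_rows(motion=[{"slide": [0,0.035,-0.05],"dr": [0,0,0]},{"slide": [0,0.075,-0.105],"dr": [0,0,0]},{"slide": [0,0.12,-0.165],"dr": [0,0,0]},{"slide": [0,0.17,-0.217],"dr": [0,0,0]},{"slide": [0,0.23,-0.265],"dr": [0,0,0]}])

```text
time_s: 9.93
tcp_pos: [0.5928, -0.0418, 0.1817]
ee_rot: [-1.569, -0.0, -1.403]
wrist_force: [0.4, -0.4, 2.3]
opening: 0.007
```

```bash
python3 look.py scene 90 290 200 420 2.7 s4;for a in  ".044 0 .17" ".031 0 .1434" ".0235 0 .1147"; do python3 go.py $a; done | grep -v turn | sort -u
```

```text
slide [ 0.      0.183  -0.1032] world [ 0.5711 -0.0453  0.1434]
slide [ 0.0001  0.3265 -0.1406] world [ 0.5637 -0.0466  0.1147]
slide [-0.      0.0499 -0.0384] world [ 0.5839 -0.0431  0.17  ]
t 9.975 tcp [ 0.5915 -0.0419  0.18  ] rot [-1.572   0.0003 -1.4033] case 0.05169158075728077 -1.2998353832934284e-05 0.17997143730382387 F [-0.5906 -0.913  -0.0088] open 0.0031378432226894914
```

View pics/s4.png

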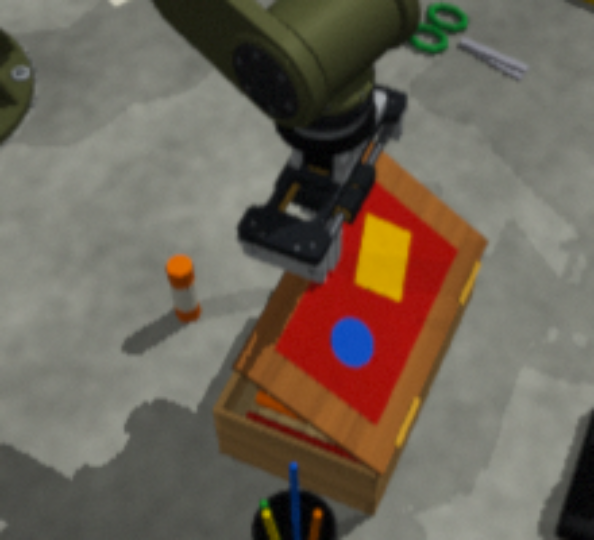

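The lid is following the fingers down, with its near corner at about (240,365), and the case hasn't moved. Continuing.

Emit:
send_rows(motion=[{"slide": [0,0.05,-0.04],"dr": [0,0,0]},{"slide": [0,0.115,-0.075],"dr": [0,0,0]},{"slide": [0,0.183,-0.103],"dr": [0,0,0]},{"slide": [0,0.255,-0.125],"dr": [0,0,0]},{"slide": [0,0.326,-0.14],"dr": [0,0,0]}])

```text
time_s: 10.6
tcp_pos: [0.5645, -0.0465, 0.1151]
ee_rot: [-1.571, 0.0, -1.403]
wrist_force: [0.1, -0.3, 0.9]
opening: 0.002
```

Emit:
send_rows(motion=[{"slide": [0,0.025,0],"dr": [0,0,0]},{"slide": [0,0.05,0],"dr": [0,0,0]},{"slide": [0,0.06,0],"dr": [0,0,0]}])

```text
time_s: 10.98
tcp_pos: [0.5649, -0.0464, 0.1041]
ee_rot: [-1.571, -0.0, -1.403]
wrist_force: [-1.7, -0.0, 1.3]
opening: 0.008
```

```bash
python3 go.py .022 0 .1
```

```text
t 10.975 tcp [ 0.5649 -0.0464  0.1041] rot [-1.5708 -0.     -1.4031] case 0.02478575856447812 -1.544443684121215e-06 0.10411014943032376 F [-1.6798 -0.0076  1.2786] open 0.007880907344212604
turn [-0.     -0.0001  0.    ]
slide [-0.      0.0206 -0.0139] world [ 0.5622 -0.0468  0.1   ]
```

Emit:
send_rows(motion=[{"slide": [0,0.007,0],"dr": [0,0,0]},{"slide": [0,0.015,0],"dr": [0,0,0]},{"slide": [0,0.015,0],"dr": [0,0,0]}])

```text
time_s: 11.35
tcp_pos: [0.5649, -0.0464, 0.1012]
ee_rot: [-1.571, -0.0, -1.403]
wrist_force: [-1.1, -0.3, 0.1]
opening: 0.007
```

Emit:
send_rows(motion=[{"slide": [0,0.004,0],"dr": [0,0,0]},{"slide": [0,0.006,0],"dr": [0,0,0]}])

```text
time_s: 11.6
tcp_pos: [0.5649, -0.0464, 0.1002]
ee_rot: [-1.57, -0.0, -1.403]
wrist_force: [-1.7, 0.2, 5.3]
opening: 0.009
```

Emit:
send_rows(motion=[{"slide": [0,0.002,0],"dr": [0,0,0]},{"slide": [0,0.003,0],"dr": [0,0,0]}])

```text
time_s: 11.85
tcp_pos: [0.565, -0.0464, 0.1002]
ee_rot: [-1.57, -0.0, -1.403]
wrist_force: [-3.3, -0.8, 10.2]
opening: 0.002
```

Emit:
send_rows(motion=[{"slide": [0,-0.2,0],"dr": [0,0,0]},{"slide": [0,-0.5,0],"dr": [0,0,0]},{"slide": [0,-0.75,-0.25],"dr": [0,0,0]},{"slide": [0,-0.75,-0.5],"dr": [0,0,0]},{"slide": [0,-0.75,-0.75],"dr": [0,0,0]}])

```text
time_s: 12.48
tcp_pos: [0.4154, -0.0716, 0.2499]
ee_rot: [-1.569, -0.001, -1.403]
wrist_force: [-0.2, -0.5, 0.7]
opening: 0.006
```

Emit:
send_rows(motion=[{"slide": [0.3,0,-0.1],"dr": [0,0,0]},{"slide": [0.6,0,-0.2],"dr": [0,0,0]},{"slide": [0.9,0,-0.2],"dr": [0,0,0]},{"slide": [1,0,-0.2],"dr": [0,0,0]},{"slide": [1,0,-0.2],"dr": [0,0,0]}])

```text
time_s: 13.1
tcp_pos: [0.4108, -0.2756, 0.2489]
ee_rot: [-1.571, 0.001, -1.404]
wrist_force: [1.3, 0.5, -1.0]
opening: 0.005
```

```bash
python3 go.py; python3 look.py top 120 280 230 430 3.7 t5; python3 look.py scene 130 330 220 420 3 s5
python3 - <<'E'
from h import *
np.set_printoptions(precision=4,suppress=True)
P=cloud('top',np.load('top_t5.npy')); M=np.array([.5405,-.0505]); y=.168; ex=np.array([np.cos(y),np.sin(y)]); ey=np.array([-ex[1],ex[0]])
X=(P[...,:2]-M)@ex; Y=(P[...,:2]-M)@ey; Z=P[...,2]
for a in np.arange(.01,.16,.03): print(round(a,2),[round(float(np.median(Z[(abs(X-a)<.006)&(abs(Y-b)<.01)])),4) for b in(-.11,-.05,0,.05,.11)])
m=(Z>.02)&(Z<.15)&(abs(Y)<.15)&(X>-.06)&(X<.05)
print('front edge',[round(float(X[m&(abs(Y-b)<.006)].min()),4) for b in np.arange(-.12,.13,.03)])
m2=(Z>.08)&(Z<.115)&(X>-.02)&(X<.2)&(abs(Y)<.16); print('Y range',np.percentile(Y[m2],[.5,99.5]),'X',np.percentile(X[m2],[.5,99.5]))
E
```

```text
t 13.1 tcp [ 0.4108 -0.2756  0.2489] rot [-1.5714  0.0009 -1.4045] case -0.16555686264458633 -0.20021671761782003 0.24892111527669708 F [ 1.2546  0.4842 -1.0257] open 0.0045356984299894584
turn [ 0.0002 -0.0005 -0.0003]
0.01 [0.0991, 0.0995, 0.0984, 0.0992, 0.0985]
0.04 [0.0991, 0.0994, 0.1006, 0.0999, 0.0996]
0.07 [0.0996, 0.102, 0.1001, 0.1009, 0.0989]
0.1 [0.099, 0.0997, 0.0992, 0.0995, 0.0999]
0.13 [0.0989, 0.1, 0.1002, 0.0998, 0.0995]
front edge [-0.0039, -0.0042, -0.0106, -0.0045, -0.0035, -0.0044, -0.011, -0.005, -0.0039]
Y range [-0.1285  0.1384] X [-0.004  0.16 ]
```

View pics/t5.png

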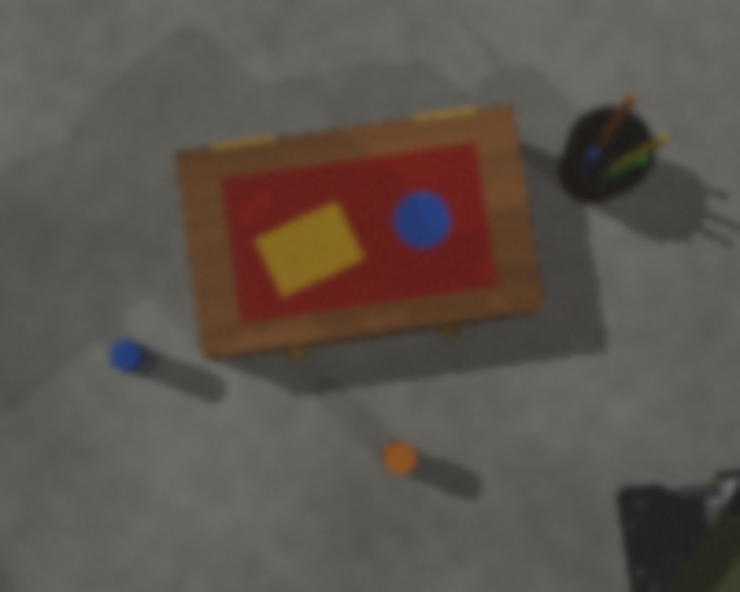

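View pics/s5.png

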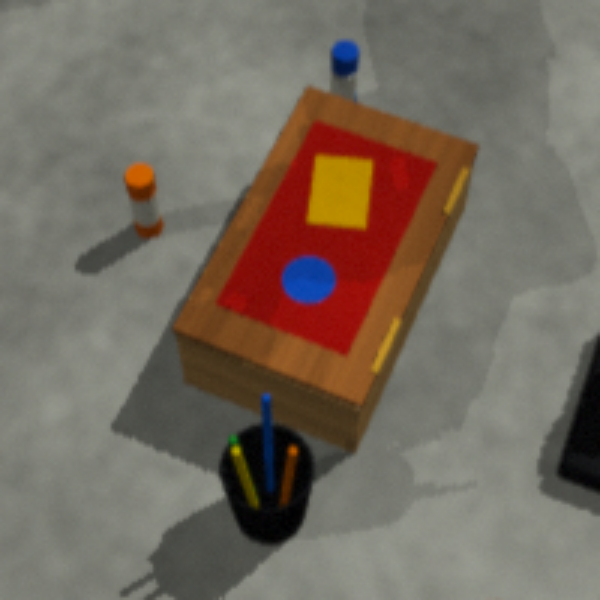

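The top view shows the lid flat and only the knob tips showing past the front. Both glue sticks and the cup are at the same pixels as at the start. Handing in.

```bash
python3 -c "
from station import *
print(finish_job())"
```

```text
the job is handed in; nothing more can be done
None
```

The art case is closed and the job is handed in at about 13 s, with the arm clear of everything. I pushed the left drawer home by its knob, then the right, and then swept the lid down with the shut fingertips.

**Drawers:** each push rose from under 2 N to about 9 N at its stop, and the two fingertip positions agreed to within 0.3 mm. That 9 N is close to the roughly 10 N at which the case slides, but I saw no shift of the case in the pictures.

**Lid:** the fingertips stopped at 100 mm height with 10 N. The depth readings over the closed lid were flat at 98 to 102 mm.

**Surroundings:** in the final pictures both glue sticks and the pencil cup are where they started. I did not re-measure the scissors or the zines; the arm worked well away from both.

No check failed, but the drawers' flushness after the lid closed was only checked from above, by the knobs standing out equally.

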